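# Hold a refillable spray can on the filling station

## Robot

A 6-joint arm with a two-finger parallel gripper is mounted at the origin on the work surface. World frame = base frame: x ahead of the robot, y to its left, z up, the work surface at z = 0. Lengths are in m, angles in rad, forces in N, time in s.
With the tool pointing down it reaches from about 0.3 to 0.775 m from the base axis. Payload 14.6 kg.
Tool frame: the origin (TCP) lies between the finger pads, 19 mm behind the fingertips; this is the grasp point; z points along the fingers, y is the line along which they close (so a half turn about z gives the same grasp; the last joint's range is limited). The gripper opens to 94 mm and grips with 3 to 60 N. Pads are 16 mm wide; open, the fingers measure 119 mm over their backs; the gripper's body (75 mm by 177 mm) begins 78 mm behind the grasp point.
Start: joints at [-1.214, 0.3, 1.521, -0, 1.321, -0.067], TCP at [0.226, -0.501, 0.224] pointing down, gripper open.
Joint ranges: [-3.03, 3.03], [-0.79, 2.21], [0.23, 2.52], [-1.04, 4.18], [0, 3.07], [-2.55, 2.55]. Speed limits (rad/s): [2.22, 2.22, 2.57, 3.14, 3.14, 3.14].

## Interface

Orientations are given as [roll, pitch, yaw] about the fixed x, y, z axes, in that order (R = Rz(yaw) Ry(pitch) Rx(roll)).
In Python, from station import ctrl gives the robot as it stands. The module is installed in compiled form; this text tells all that it offers.
- The arm moves only by the tool servo_tool, never from a script. Its argument "motion" is a list of rows, each a list of 5 numbers: the closure, from 0 (fully open) to 1 (shut), then the shift along the world's x, y, z in cm, then the turn about the world's z in degrees. A call has 1 to 20 rows; each row is the pose to reach, as a shift and turn from the pose commanded when the call began; what a row does not reach only later rows make up. A row lasts 1/8 s, in which the tool goes at most 62.5 mm and 10.7 degrees, less where a joint would pass 70% of its speed; a pose out of reach is approached as far as the arm can. A call with a gripper value outside its range is refused whole. The fingers move at their own pace and stop on an object; "squeeze" is the grip in N (left out, the last holds). Time passes only in rows, so rows that repeat a pose let the fingers close. It gives the time, the measured TCP pose, the force, the opening and the grip force at its end, in the units of the state.
- ctrl.get_obs(): the state, without advancing time (a new reading comes with each control period).
- ctrl.camera(name): name is "scene" or "top" or "wrist"; returns a dict with "image" (384x512x3 uint8, red, green, blue), "fx", "fy", "cx", "cy" (pixels), "dist" ([k1, k2, p1, p2, k3] as OpenCV has them; the pictures are not rectified), "camera_from_world" (4x4, takes a point from world to camera coordinates); the wrist camera has in their place "hand_eye" (4x4, takes a point from camera to tool coordinates, whose origin is the TCP and whose axes are the flange's). Camera axes: x right, y up, looking along -z (the intrinsics and any distortion apply to the point x, -y, -z); pixel columns grow to the right and rows downward; lengths in m; the calibration is good to about 2 mm. A picture is of the moment at which its call begins: read the wrist's pose just before it. There is no depth.
- ctrl.hand_in(): hands the job in; it is judged then, once.
The state is a dict: "time_s": time; "qpos": joint angles; "joint_vel": joint speeds; "tau": joint torques, N m; "ee_pos": TCP position; "eef_rot": TCP orientation; "force": force on the tool from outside, world axes, zero at the start; "moment": the same for the moment, N m; "grip_width": finger opening in m; "grip_force": force on a finger pad.
Only numpy, scipy, OpenCV 4.12 (cv2) and the standard library are available. Lean on these libraries where they do the work, as an engineer would, in place of code of your own. Each camera call takes 0.05 s, during which the arm holds its last target. There are 200 camera calls.

## Task

Refill the spray can that has the two-lugged bayonet foot: pick it up by its body, stand it in the collar of the filling station with its lugs in the two slots, press it straight down until the sprung valve plate is fully down, and then, keeping it pressed, turn it about a quarter turn clockwise (seen from above) until it stops. Finish still gripping the can there, fully down and fully turned - it only fills while it is held down, so do not let go. Leave everything else on the bench where it is.

Things in the scene. Friction and masses are not known exactly. Their poses are not given: they have to be found in the camera images.
- can: loose upright refillable spray can, bare aluminium, 155 mm tall, about 0.2 kg, the only can with lugs. Origin: centre of its underside, z up. Straight body 53 mm in diameter from 14 to 130 mm up, then shoulder and small white spray button with its nozzle to +x. Black foot 56 mm in diameter, 14 mm high, tapered at the bottom. Lugs on the x axis; a half turn makes no difference
- can_lug (a point): outer end of the +x one of the can's two like bayonet lugs (at +x and -x), 36 mm from the can's axis, 3 mm above its underside. Each lug sticks out 8 mm from the foot, is 11 mm wide and 6 mm high from the underside up
- can_grip (a point): point on the can's axis 118 mm above its underside: a good TCP height, the shoulder and button then fit between the fingers under the gripper's body
- station: filling station fixed to the bench: grey steel case 200 x 150 mm, 50 mm high, from 75 mm before (-x) to 125 mm behind (+x) the collar's axis; behind the collar, 77 mm and more from its axis, a black regulator knob and a round gauge up to 115 mm above the bench. Origin: on the bench, on the collar's axis, z up; the collar's two slots lie on its x axis (+x and -x)
- collar_top (a point): centre of the mouth of the aluminium collar on the case, 70 mm above the bench, axes as the station's. Collar 90 mm across, bore 61 mm; its lip is 8 mm thick and has two slots (at +x and -x) about 20 mm wide, out to 39 mm from the axis, for the lugs
- groove (a point): on the collar's axis, 56 mm above the bench, middle of the 12 mm high groove under the lip. In it the lugs turn clockwise seen from above (yaw decreases) by 80 degrees from the slots to a fixed stop; the other way is blocked after about 10. The lugs clear the lip when the plate is over 8 mm down; fully down they have 4 mm of play under it
- valve_plate (a joint): travel in m of the round sprung steel plate, 52 mm across, in the collar: 0 at rest (its top 64 mm above the bench), 0.012 fully down at its stop (its top, and the can's underside, 52 mm above the bench). It pushes up with 6 N at rest, 15 N fully down. A can turned and then let go is lifted 4 mm, to 0.008
- aerosol: bystander: ordinary aerosol can 55 mm in diameter, 158 mm tall, with a paper label, a tall white cap and a plain foot without lugs; origin at the centre of its underside
- glue: bystander: white wood-glue bottle 60 mm in diameter, 158 mm tall, green collar and nozzle; origin at the centre of its underside
- wax: bystander: flat round tin 70 mm in diameter, 42 mm tall; origin at the centre of its underside
- house: bystander: half-built laser-cut plywood house, 110 by 90 mm, 89 mm tall; origin at the centre of its underside
- panels: bystander: stack of three plywood panels, 130 by 180 mm, 12 mm high; origin at the centre of its underside
- brush: bystander: brush 200 mm long, lying on the bench; origin under its middle
- sandblock: bystander: cork sanding block 100 by 60 mm, 25 mm high; origin at the centre of its underside
- glasses: bystander: clear safety glasses, 130 mm wide, 120 mm deep, 47 mm high; origin under the bridge
Mind the look-alikes: they are no part of the job. What is shaped like the can but red is not meant.

How it is judged:
By the outcome, as a careful person would: the job done as asked, in the order asked, and still so for the second after the job is handed in, while the arm keeps its last pose, push and grip.
It also fails if it takes over 45 s, if anything falls off the work surface, if the arm or the gripper's body presses on something with over 40 N, if the wrist force passes 120 N, or if a joint passes its speed limit or range.

## Working session

There is one attempt and no reset: what is moved stays moved. The work goes in short steps, Python scripts to look and compute and a tool call to move; the robot and the scene stay as the last step left them, time stands still between calls to the robot, and variables do not carry over. Pictures are saved under pics/ and viewed, at most 10 in all, crops included, and the job is handed in when it is done.

Besides the shell and the picture viewer there is one more tool, called after ">>>" as name(argument=value, ...) on one line, values as JSON. servo_tool: Moves the arm, as the interface text tells. Its arguments: {"type":"object","properties":{"motion":{"type":"array","items":{"type":"array","items":{"type":"number"}}},"squeeze":{"type":"number"}},"required":["motion"]}

```bash
mkdir -p pics
cat > h.py <<'E'
import numpy as np, cv2
from station import ctrl
from scipy.spatial.transform import Rotation as R
def snap(name, fn=None):
    o=ctrl.get_obs(); c=ctrl.camera(name)
    if 'hand_eye' in c:
        T=np.eye(4); T[:3,:3]=R.from_euler('xyz',o['eef_rot']).as_matrix(); T[:3,3]=o['ee_pos']
        W=T@np.array(c['hand_eye'])
    else: W=np.linalg.inv(np.array(c['camera_from_world']))
    c['W']=W; c['K']=np.array([[c['fx'],0,c['cx']],[0,c['fy'],c['cy']],[0,0,1.]])
    if fn: cv2.imwrite('pics/'+fn+'.png',c['image'][:,:,::-1]); np.savez('pics/'+fn+'.npz',image=c['image'],W=W,K=c['K'],dist=np.array(c['dist']))
    return c
def load(fn): return dict(np.load('pics/'+fn+'.npz'))
def ray(c,uv):
    p=cv2.undistortPoints(np.array(uv,float).reshape(-1,1,2),c['K'],np.array(c['dist'],float)).reshape(-1,2)
    d=np.c_[p[:,0],-p[:,1],-np.ones(len(p))]@c['W'][:3,:3].T
    return c['W'][:3,3],d
def onz(c,uv,z):
    o,d=ray(c,uv); return o+d*((z-o[2])/d[:,2])[:,None]
def proj(c,P):
    Q=np.linalg.inv(c['W']); X=np.atleast_2d(P)@Q[:3,:3].T+Q[:3,3]
    X=X*[1,-1,-1]
    return cv2.projectPoints(X,np.zeros(3),np.zeros(3),c['K'],np.array(c['dist'],float))[0].reshape(-1,2)
E
python3 - <<'E'
from h import *
a=snap('scene','s1');b=snap('top','t1');w=snap('wrist','w1')
for c in(a,b,w): print(c['W'].round(3).tolist(),c['fx'],c['dist'])
cv2.imwrite('pics/both.png',cv2.resize(np.vstack([a['image'],b['image']])[:,:,::-1],None,fx=.78,fy=.78))
print(ctrl.get_obs())
E
```

```text
[[-0.785, -0.424, 0.452, 1.18], [0.62, -0.548, 0.562, 0.733], [0.01, 0.721, 0.693, 1.002], [0.0, 0.0, 0.0, 1.0]] 479.58774719232576 [-0.14883722  0.          0.          0.          0.        ]
[[-0.026, 0.995, -0.099, 0.461], [-1.0, -0.024, 0.014, 0.01], [0.011, 0.1, 0.995, 1.386], [0.0, 0.0, 0.0, 1.0]] 402.7200754966602 [-0.0533857  0.         0.         0.         0.       ]
[[0.41, 0.875, 0.258, 0.301], [-0.912, 0.394, 0.114, -0.467], [-0.002, -0.282, 0.959, 0.385], [0.0, 0.0, 0.0, 1.0]] 265.03709321970405 [-0.03817701  0.          0.          0.          0.        ]
{'time_s': 0.15, 'qpos': array([-1.21360248e+00,  3.00345026e-01,  1.52143710e+00, -2.16395832e-05,
        1.32066162e+00, -6.66021723e-02]), 'joint_vel': array([ 0.00056455, -0.00070304, -0.00107397, -0.00111974, -0.00075987,
       -0.00167577]), 'tau': array([ 7.95391479e-04, -5.31959474e+01, -3.52814698e+01,  7.08239665e-02,
        2.36409745e-02, -9.02791407e-05]), 'ee_pos': array([ 0.22610321, -0.5011839 ,  0.22381638]), 'eef_rot': array([-3.14074205e+00, -3.57279513e-05,  4.23801366e-01]), 'force': array([0.60157282, 0.0933299 , 0.75508839]), 'moment': array([ 0.00161225,  0.00236718, -0.02203768]), 'grip_force': 0.0, 'grip_width': 0.09415365809046744}
```

View pics/t1.png

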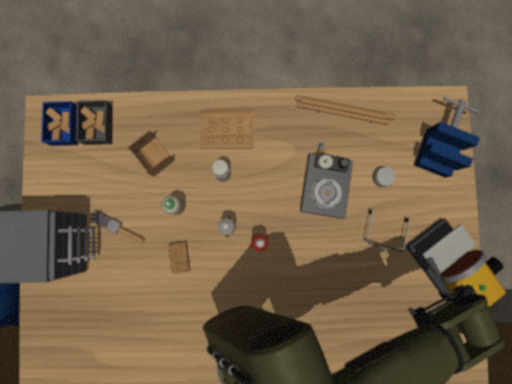

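View pics/s1.png

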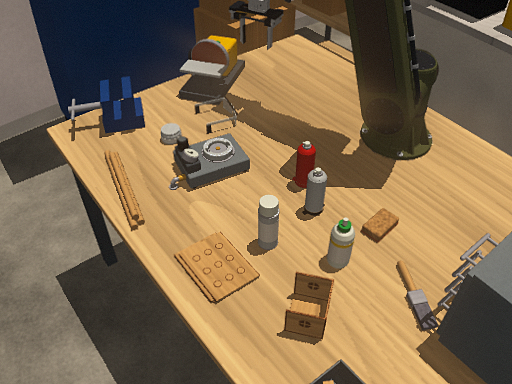

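The top view shows the bare can near (227,226), the red look-alike at (260,242), the aerosol at (220,168) and the station at (327,193), with its knob end toward +x. In the scene view the can is at (316,190) and the collar at (218,150).

Run:
```python
from h import *
a=load('s1');b=load('t1')
def crop(c,x,y,w,h,f): return cv2.resize(c['image'][y:y+h,x:x+w,::-1],None,fx=f,fy=f,interpolation=cv2.INTER_CUBIC)
A=crop(b,205,200,65,50,6);B=crop(b,290,140,65,80,6)
C=crop(a,290,135,65,85,6)[:,:390]; D=crop(a,165,130,90,60,4)
out=np.zeros((600,800,3),np.uint8)
A=crop(b,205,205,66,50,6);B=crop(b,296,140,62,82,6);C=crop(a,285,135,60,90,5.5);D=crop(a,170,130,82,58,4.8)
out[:300,:396]=A; out[:279-0,400:400+393]=cv2.resize(D,(393,279)); 
out[300:,:250]=cv2.resize(C,(250,300)) if 0 else cv2.resize(C,(200,300))[:, :].repeat(1,1) if 0 else cv2.resize(C,(250,300))
out[285:600,400:638]=cv2.resize(B,(238,315))
cv2.imwrite('pics/crops.png',out)
```

```text
(no output)
```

View pics/crops.png

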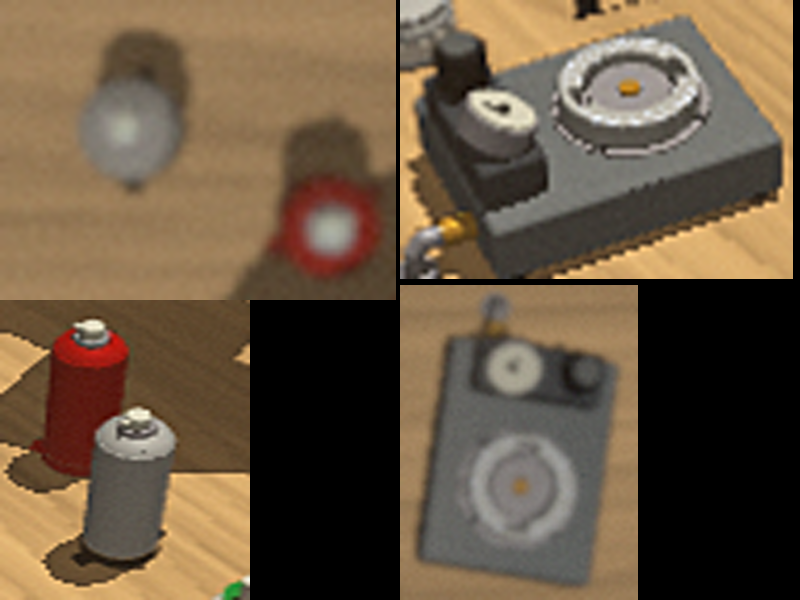

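The crops show the can body centred at about (227,227) in the top view with one lug at (227.3,235.8). The collar centre is at about (328,193).

Run:
```python
from h import *
a=load('s1');b=load('t1')
print('can top@.13',onz(b,[(226.8,226.7)],.13),'lug',onz(b,[(227.3,235.8)],.004))
print('button scene@.152',onz(a,[(285+138*60/250,135+113*90/300)],.152))
print('collar top',onz(b,[(327.8,193.4)],.07), 'scene',onz(a,[(170+82*230/393,130+58*82/279)],.07))
for z,n in((.05,'case'),):
  # case corners in top
  g=np.array([(448,338),(617,365),(585,583),(420,556)]);uv=(g-[400,285])/3.84+[296,140]
  P=onz(b,uv,z);print(P)
  f=(P[0]+P[1])/2-(P[2]+P[3])/2; print('yaw',np.degrees(np.arctan2(f[1],f[0])),np.linalg.norm(f),np.linalg.norm(P[0]-P[1]))
```

```text
can top@.13 [[0.46205652 0.07489345 0.13      ]] lug [[0.43127189 0.08032297 0.004     ]]
button scene@.152 [[0.46032012 0.07559539 0.152     ]]
collar top [[ 0.56254378 -0.25618262  0.07      ]] scene [[ 0.56619277 -0.25164524  0.07      ]]
[[ 0.69956126 -0.20083166  0.05      ]
 [ 0.67224843 -0.34915716  0.05      ]
 [ 0.48197048 -0.311555    0.05      ]
 [ 0.50910742 -0.16894374  0.05      ]]
yaw -10.343607933200362 0.19351070054543948 0.1508192388003907
```

>>> servo_tool(motion=[[0,4,4,3,9],[0,9,8,7.5,18],[0,14,12,7.5,27],[0,19,16,7.5,35.7],[0,24,20,7.5,35.7],[0,29,23,7.5,35.7],[0,33.5,24.6,7.5,35.7],[0,33.5,24.6,7.5,35.7],[0,33.5,24.6,7.5,35.7],[0,33.5,24.6,7.5,35.7]])

```text
time_s: 1.4
ee_pos: [0.5603, -0.2562, 0.2997]
eef_rot: [3.141, 0.0, 1.045]
force: [-0.6, -0.1, -0.6]
grip_width: 0.0942
grip_force: 0.0
```

Run:
```python
from h import *
snap('wrist','w2');o=ctrl.get_obs();print(o['ee_pos'],o['eef_rot'],o['time_s'],o['joint_vel'].round(3))
```

```text
[ 0.5602996  -0.2561867   0.29979099] [3.14093139e+00 6.93265743e-05 1.04533317e+00] 1.45 [ 0.     0.001 -0.006  0.001  0.     0.001]
```

View pics/w2.png

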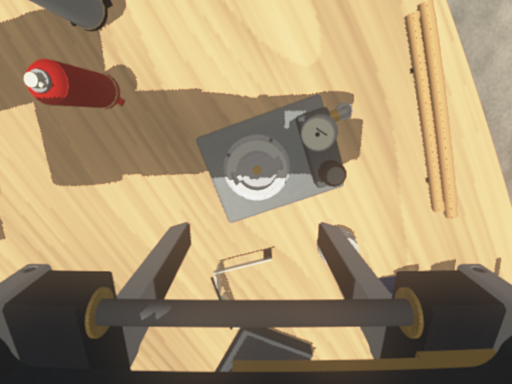

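The wrist view shows the collar at about (256,170), unobstructed, and partly in the gripper's shadow. I'll rectify it onto its own plane to measure it.

```bash
cat >> h.py <<'E'
def rect(c,x0,y0,w,h,z,s):
    # rows: +x up ; cols: -y right ; s px per m ; (x0,y0) centre
    n,m=int(h*s),int(w*s); v,u=np.mgrid[0:n,0:m]
    X=np.c_[(x0+h/2-v.ravel()/s),(y0+w/2-u.ravel()/s),np.full(n*m,z)]
    p=proj(c,X).astype(np.float32).reshape(n,m,2)
    return cv2.remap(c['image'][:,:,::-1].copy(),p[...,0],p[...,1],cv2.INTER_CUBIC)
E
python3 - <<'E'
from h import *
c=load('w2')
A=rect(c,.563,-.256,.13,.13,.07,3000)
B=rect(c,.59,-.26,.24,.26,.05,1600)
for k in range(0,390,30): cv2.putText(A,'',(0,0),0,1,(0,0,0))
A[195,:]=A[195,:]//2; A[:,195]=A[:,195]//2
out=np.zeros((420,800,3),np.uint8); out[:390,:390]=A; out[:416,400:784]=B
cv2.imwrite('pics/rect2.png',out)
E
```

```text
(no output)
```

View pics/rect2.png

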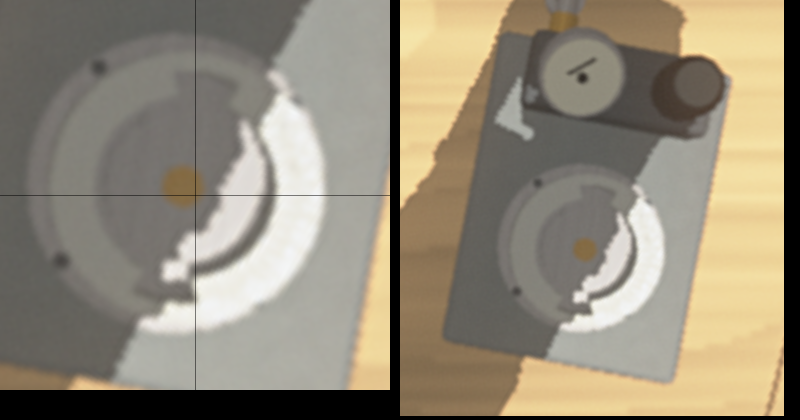

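The rectified view shows the collar centred at about (188,194) in the left panel. The slots are at about (200,85) and (165,293), and the case edges give a yaw near -10.5°. Next I'll look at the can from the side across its lugs.

>>> servo_tool(motion=[[0,-1,5,0,0],[0,-2,10,0,0],[0,-3,15,0,0],[0,-4,20,0,0],[0,-5,25,0,0],[0,-6,30,0,0],[0,-7,35,0,0],[0,-8,40,0,0],[0,-8,40,0,0],[0,-8,40,0,0]])

```text
time_s: 2.7
ee_pos: [0.4812, 0.1438, 0.2995]
eef_rot: [3.141, -0.0, 1.046]
force: [-1.0, -0.2, 0.4]
grip_width: 0.094
grip_force: 0.0
```

Run:
```python
from h import *
from scipy.optimize import least_squares
from scipy.ndimage import map_coordinates, gaussian_filter
c=snap('wrist','w3');o=ctrl.get_obs();print(o['ee_pos'],o['eef_rot'],o['time_s'])
# collar circle fit from w2
d=load('w2'); A=gaussian_filter(cv2.cvtColor(rect(d,.563,-.256,.13,.13,.07,3000),cv2.COLOR_BGR2GRAY).astype(float),2)
for R0,nm in((135,'outer'),(91.5,'bore')):
    cx,cy=188,194
    for it in range(4):
        t=np.radians(np.arange(0,360,3)); r=np.arange(R0-10,R0+10.1,.5)
        P=map_coordinates(A,[cy+r[:,None]*-np.sin(t),cx+r[:,None]*np.cos(t)],order=1)
        g=np.abs(np.gradient(P,axis=0)); k=g.argmax(0); rr=r[k]; ok=(k>1)&(k<len(r)-2)&(g.max(0)>.5)
        x=cx+rr*np.cos(t);y=cy-rr*np.sin(t)
        s=least_squares(lambda q:np.hypot(x[ok]-q[0],y[ok]-q[1])-q[2],[cx,cy,R0],loss='soft_l1',f_scale=1.5).x; cx,cy=s[:2]
    print(nm,ok.sum(),s,'world',.563+(195-cy)/3000,-.256+(195-cx)/3000,'r mm',s[2]/3)
q=proj(c,[[.461,.075,.06]])[0].astype(int);print(q)
x0,y0=max(q[0]-60,0),max(q[1]-70,0)
I=c['image'][y0:y0+140,x0:x0+130,::-1];print(x0,y0)
cv2.imwrite('pics/can3.png',cv2.resize(I,None,fx=4,fy=4,interpolation=cv2.INTER_CUBIC))
```

```text
[0.48132682 0.14348391 0.29945131] [ 3.14118032e+00 -1.39971478e-04  1.04550901e+00] 2.75
outer 115 [187.53822001 188.2695473  136.81522491] world 0.5652434842331286 -0.2535127400038938 r mm 45.6050749690395
bore 103 [184.75548815 186.91495289  91.03459412] world 0.5656950157031643 -0.25258516271632075 r mm 30.344864707513565
[265 215]
205 145
```

View pics/can3.png

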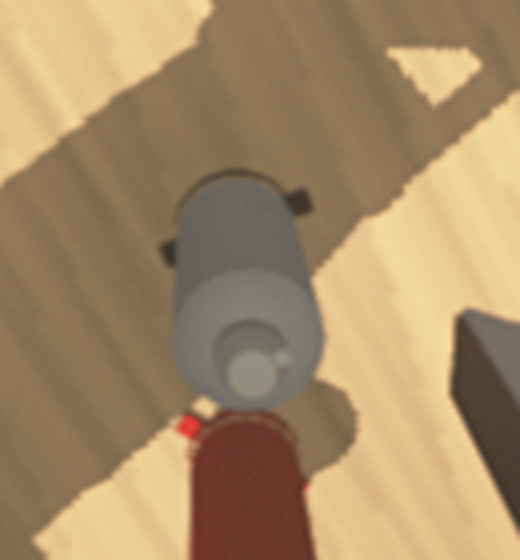

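The can crop shows both lugs: the outer ends are at about crop (310,200) and (162,252). The button is at (253,370) with its nozzle to the right, toward world +x.

Run:
```python
from h import *
c=load('w3')
f=lambda *p:[(205+u/4,145+v/4) for u,v in p]
L=onz(c,f((310,200),(162,252)),.004);print(L,np.linalg.norm(L[0]-L[1]),'mid',L.mean(0))
v=L[0]-L[1];print('yaw',np.degrees(np.arctan2(v[1],v[0])))
B=onz(c,f((253,372),(282,359)),.153);print('button',B)
# shoulder circle at z=.13: left/right/bottom extremes
S=onz(c,f((173,335),(324,335),(245,409)),.13);print('shoulder',S,(S[0]+S[1])/2)
red=onz(c,f((248,500)),.13);print(red)
```

```text
[[0.49865814 0.07340985 0.004     ]
 [0.42856395 0.0855296  0.004     ]] 0.0711342711245243 mid [0.46361105 0.07946973 0.004     ]
yaw -9.809827133069035
button [[0.46335152 0.07869716 0.153     ]
 [0.47350257 0.07801932 0.153     ]]
shoulder [[0.44230841 0.09401477 0.13      ]
 [0.48646201 0.06835718 0.13      ]
 [0.44975823 0.05760218 0.13      ]] [0.46438521 0.08118597 0.13      ]
[[0.4330641  0.02570654 0.13      ]]
```

Lug spacing is 71.1 mm, against the 72 mm given, and the button agrees with the lug midpoint. That puts the can at (0.4635, 0.079) with yaw -9.8°. Next I'll move over it and descend.

>>> servo_tool(motion=[[0,-0.9,-3.2,0,0],[0,-1.8,-6.5,0,0],[0,-1.8,-6.5,0,0],[0,-1.8,-6.5,-3,0],[0,-1.8,-6.5,-6,0],[0,-1.8,-6.5,-9,0],[0,-1.8,-6.5,-9,0],[0,-1.8,-6.5,-9,0]])

```text
time_s: 3.75
ee_pos: [0.4638, 0.0796, 0.2105]
eef_rot: [3.14, -0.001, 1.046]
force: [-0.1, 1.4, 0.2]
grip_width: 0.0938
grip_force: 0.0
```

>>> servo_tool(motion=[[0,0,0,-3,0],[0,0,0,-6,0],[0,0,0,-8,0],[0,0,0,-9.2,0],[0,0,0,-9.2,0],[0.3,0,0,-9.2,0],[1,0,0,-9.2,0],[1,0,0,-9.2,0],[1,0,0,-9.2,0],[1,0,0,-9.2,0],[1,0,0,-9.2,0],[1,0,0,-9.2,0]], squeeze=55)

```text
time_s: 5.25
ee_pos: [0.4633, 0.0797, 0.1173]
eef_rot: [3.141, -0.0, 1.047]
force: [0.7, 0.0, 1.8]
grip_width: 0.0521
grip_force: 55.0
```

Gripped at 52 mm width. Now I'll lift and carry it over the collar, turning slightly to the slot yaw.

>>> servo_tool(motion=[[1,0,0,3,0],[1,0,0,7,0],[1,0,0,11,0],[1,0,-2,13,0],[1,2,-7,13,0],[1,4,-12,13,0],[1,6,-17,13,0],[1,7.5,-22,13,0],[1,9,-27,13,0],[1,9.8,-31,13,-0.6],[1,10.2,-33.2,13,-0.6],[1,10.2,-33.2,13,-0.6],[1,10.2,-33.2,13,-0.6],[1,10.2,-33.2,13,-0.6]])

```text
time_s: 7.0
ee_pos: [0.5652, -0.2514, 0.2474]
eef_rot: [-3.142, -0.0, 1.037]
force: [-0.3, -0.7, -2.3]
grip_width: 0.0522
grip_force: 55.0
```

Run:
```python
from h import *
o=ctrl.get_obs();print(o['ee_pos'],o['eef_rot'],o['force'],o['grip_width'],o['time_s'])
w=snap('wrist','w4');a=snap('scene','s4');b=snap('top','t4')
out=np.zeros((600,800,3),np.uint8)
def crop(c,x,y,W,H,s): return cv2.resize(c['image'][y:y+H,x:x+W,::-1],s,interpolation=cv2.INTER_CUBIC)
out[:300,:400]=crop(w,176,70,160,120,(400,300))
p=proj(a,[[.565,-.253,.13]])[0].astype(int);print('scene',p-[50,50])
out[:400,400:800]=crop(a,p[0]-50,p[1]-50,100,100,(400,400))
p=proj(b,[[.565,-.253,.1]])[0].astype(int);print('top',p-[40,30])
out[300:600,:400]=crop(b,p[0]-40,p[1]-30,80,60,(400,300))
cv2.imwrite('pics/c4.png',out)
```

```text
[ 0.5651912  -0.25142782  0.2473773 ] [-3.14154913e+00 -8.35962646e-05  1.03741052e+00] [-0.28640365 -0.72155622 -2.34005161] 0.052220434633485656 7.0
scene [167  81]
top [288 161]
```

View pics/c4.png

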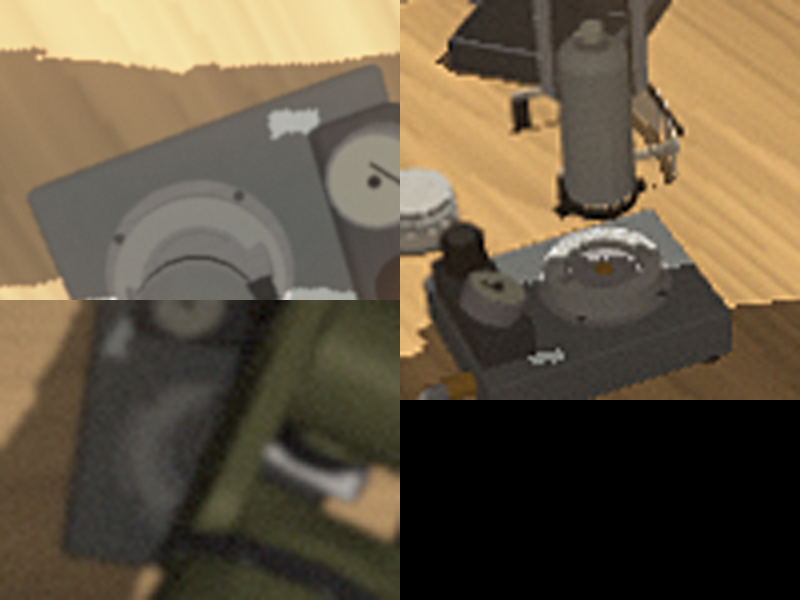

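The can is held above the collar. In the scene crop its lug ends are at about (562,209) and (643,185), and the plate's brass centre is at (604,268). I'll check the alignment numerically in that same view.

Run:
```python
from h import *
a=load('s4');o=ctrl.get_obs()['ee_pos']
g=lambda *p:[(167+(u-400)/4,81+v/4) for u,v in p]
zb=o[2]-.1175
L=onz(a,g((560,210),(643,185)),zb+.004);v=L[1]-L[0];print('lugs',L,np.linalg.norm(v),np.degrees(np.arctan2(v[1],v[0])),L.mean(0))
print('brass',onz(a,g((604,268)),.065),'brass in first view',onz(load('s1'),[(170+82*229/393,130+58*87/279)],.065))
w=load('w4'); h=lambda *p:[(176+u/2.5,70+v/2.5) for u,v in p]
print('wrist lug',onz(w,h((262,287)),zb+.005))
```

```text
lugs [[ 0.59792967 -0.25723576  0.13392196]
 [ 0.53118617 -0.24470421  0.13392196]] 0.06790974598471318 169.3661303649952 [ 0.56455792 -0.25096998  0.13392196]
brass [[ 0.56552807 -0.25302804  0.065     ]] brass in first view [[ 0.56630284 -0.253095    0.065     ]]
wrist lug [[ 0.59559147 -0.25418699  0.13492196]]
```

>>> servo_tool(motion=[[1,0.05,-0.15,-2,0],[1,0.05,-0.15,-4,0],[1,0.05,-0.15,-5,0],[1,0.05,-0.15,-5.5,0],[1,0.05,-0.15,-6,0],[1,0.05,-0.15,-6.3,0],[1,0.05,-0.15,-6.3,0],[1,0.05,-0.15,-6.3,0]])

```text
time_s: 8.15
ee_pos: [0.5657, -0.2539, 0.1845]
eef_rot: [3.141, 0.0, 1.036]
force: [0.3, 0.5, -2.8]
grip_width: 0.0524
grip_force: 55.0
```

>>> servo_tool(motion=[[1,0,0.05,-0.3,0],[1,0,0.05,-0.6,0],[1,0,0.05,-0.9,0],[1,0,0.05,-1.2,0],[1,0,0.05,-1.2,0]])

```text
time_s: 8.78
ee_pos: [0.5659, -0.2535, 0.1731]
eef_rot: [3.14, -0.0, 1.036]
force: [-1.3, 0.5, 8.6]
grip_width: 0.0521
grip_force: 55.0
```

>>> servo_tool(motion=[[1,0,0,-0.2,0],[1,0,0,-0.4,0],[1,0,0,-0.5,0],[1,0,0,-0.5,0]])

```text
time_s: 9.28
ee_pos: [0.5659, -0.2535, 0.1692]
eef_rot: [3.14, -0.0, 1.036]
force: [-4.7, 1.5, 15.2]
grip_width: 0.0526
grip_force: 55.0
```

>>> servo_tool(motion=[[1,0,0,-0.1,0],[1,0,0,-0.1,0]])

```text
time_s: 9.52
ee_pos: [0.566, -0.2535, 0.1691]
eef_rot: [3.139, -0.0, 1.036]
force: [-6.3, 2.8, 22.8]
grip_width: 0.0522
grip_force: 55.0
```

The force rose with no further travel, so the plate is at its stop. Now I'll turn clockwise while pressed.

>>> servo_tool(motion=[[1,-0.05,0,0,-5],[1,-0.05,0,0,-10],[1,-0.05,0,0,-15],[1,-0.05,0,0,-20],[1,-0.05,0,0,-25],[1,-0.05,0,0,-30],[1,-0.05,0,0,-30]])

```text
time_s: 10.4
ee_pos: [0.5661, -0.254, 0.1692]
eef_rot: [3.137, -0.003, 0.511]
force: [-2.7, -0.9, 18.9]
grip_width: 0.0522
grip_force: 55.0
```

>>> servo_tool(motion=[[1,-0.03,0.03,-0.05,-6],[1,-0.03,0.03,-0.05,-12],[1,-0.03,0.03,-0.05,-18],[1,-0.03,0.03,-0.05,-24],[1,-0.03,0.03,-0.05,-30],[1,-0.03,0.03,-0.05,-36],[1,-0.03,0.03,-0.05,-42],[1,-0.03,0.03,-0.05,-42]])

```text
time_s: 11.4
ee_pos: [0.5661, -0.2537, 0.1691]
eef_rot: [3.14, -0.006, -0.222]
force: [-1.2, 0.4, 21.1]
grip_width: 0.0519
grip_force: 55.0
```

Run:
```python
from h import *
o=ctrl.get_obs();print(o['ee_pos'],o['eef_rot'],o['force'],o['moment'],o['qpos'])
```

```text
[ 0.56614898 -0.25368248  0.16912686] [ 3.14020559 -0.00597966 -0.22185442] [-1.22243873  0.36910272 21.14628363] [ 0.45459387  0.44280649 -0.06799237] [-4.80365758e-01  4.98805501e-01  1.37545365e+00  1.97035767e-04
  1.26119796e+00  1.31222968e+00]
```

>>> servo_tool(motion=[[1,0,0,0,-2],[1,0,0,0,-4],[1,0,0,0,-6],[1,0,0,0,-8],[1,0,0,0,-8]])

```text
time_s: 12.02
ee_pos: [0.5662, -0.2537, 0.1691]
eef_rot: [3.141, -0.006, -0.36]
force: [-1.5, 0.9, 22.0]
grip_width: 0.0525
grip_force: 55.0
```

Run:
```python
from h import *
o=ctrl.get_obs();print(o['ee_pos'],o['eef_rot'],o['force'],o['moment'],o['qpos'][5])
```

```text
[ 0.56620987 -0.25365699  0.16913439] [ 3.14102177 -0.00625116 -0.36023254] [-1.50431254  0.87179203 21.96415588] [0.44003471 0.33540225 0.11353302] 1.450691543286755
```

>>> servo_tool(motion=[[1,0,0,0,-1],[1,0,0,0,-2],[1,0,0,0,-3],[1,0,0,0,-3]])

```text
time_s: 12.52
ee_pos: [0.5664, -0.2537, 0.1691]
eef_rot: [3.141, -0.007, -0.412]
force: [-0.2, -0.1, 20.6]
grip_width: 0.0523
grip_force: 55.0
```

Run:
```python
from h import *
o=ctrl.get_obs();print(o['ee_pos'],o['eef_rot'],o['force'],o['moment'],o['qpos'][5])
```

```text
[ 0.56637996 -0.25367948  0.16913969] [ 3.14123402 -0.00675333 -0.41174526] [-0.16842677 -0.13514972 20.59157442] [0.35422806 0.02877727 0.5562791 ] 1.5023547705210079
```

>>> servo_tool(motion=[[1,0,0,-0.05,-1],[1,0,0,-0.08,-1],[1,0,0,-0.08,-1],[1,0,0,-0.08,-1]])

```text
time_s: 13.02
ee_pos: [0.5666, -0.2538, 0.1691]
eef_rot: [3.141, -0.008, -0.428]
force: [-0.7, 0.6, 26.0]
grip_width: 0.0523
grip_force: 55.0
```

Run:
```python
from h import *
o=ctrl.get_obs();print(o['ee_pos'],o['eef_rot'],o['force'],o['moment'],o['grip_width'])
a=snap('scene','s5');w=snap('wrist','w5')
out=np.zeros((400,800,3),np.uint8)
p=proj(a,[[.565,-.253,.13]])[0].astype(int)
out[:,:400]=cv2.resize(a['image'][p[1]-50:p[1]+50,p[0]-50:p[0]+50,::-1],(400,400),interpolation=cv2.INTER_CUBIC)
out[:,400:]=cv2.resize(w['image'][80:280,156:356,::-1],(400,400))
cv2.imwrite('pics/c5.png',out)
```

```text
[ 0.56664092 -0.25376637  0.1691096 ] [ 3.1412138  -0.00799548 -0.4284543 ] [-0.72692885  0.61333134 25.97227742] [0.4561445  0.14073697 0.91988388] 0.05228608446397207
```

View pics/c5.png

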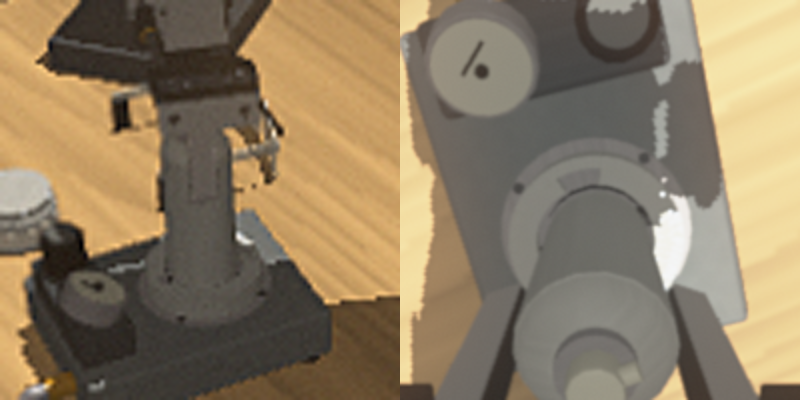

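The slot at (580,180) is now empty and the nozzle points right and slightly up, near world yaw -90°. So the can turned with the gripper and didn't slip. The turning moment is 0.9 N m against the stop, the push is 26 N, and the height is at the plate's stop.

```bash
python3 -c "
from station import ctrl
print(ctrl.hand_in())"
```

```text
the job is handed in; nothing more can be done
None
```

I handed the job in at 13.0 s: the can is in the collar, pressed fully down and turned about 80° clockwise to its stop, with the gripper still holding it and pressing down with about 26 N.

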